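# Swing the baking tray home against its pegs and stand the pudding mould on it

### The arm

A 6-joint arm with a two-finger parallel gripper is mounted at the origin on the work surface. World frame = base frame: x ahead of the robot, y to its left, z up, the work surface at z = 0. Lengths are in mm, angles in degrees, forces in N, time in s.
With the tool pointing down it reaches from about 300 to 850 mm from the base axis. Payload 4.2 kg.
Tool frame: the origin (TCP) lies midway between the tips of the shut fingers; the grasp point (between the pads) lies pinch_z behind it (pinch_z is the distance from the TCP to the grasp point, in mm); z points along the fingers, y is the line along which they close (so a half turn about z gives the same grasp; the last joint's range is limited). The gripper opens to 91 mm and grips with 3 to 60 N. Pads are 32 mm wide; open, the fingers measure 118 mm over their backs; the gripper's body (76 mm by 178 mm) begins 60 mm behind the grasp point.
Start: joints at [75, 18.312, 89.639, -0, 72.044, -1.146], TCP at [137.685, 558.288, 213.976] pointing down, gripper open.
Joint ranges: [-177.97, 177.97], [-48.28, 115.42], [12.27, 149.76], [-77.06, 257.06], [2.81, 150.46], [-146.56, 146.56]. Speed limits (degrees/s): [147.25, 147.25, 180, 180, 180, 180].

### API

Orientations are given as [roll, pitch, yaw] about the fixed x, y, z axes, in that order (R = Rz(yaw) Ry(pitch) Rx(roll)).
In Python, from workcell import state, grab_frame, job_done, masks_of, landmark_of, pinch_z gives the robot as it stands. The module is installed in compiled form; this text tells all that it offers.
- The arm moves only by the tool move_arm, never from a script. Its argument "plan" is a list of rows, each an object of numbers: "x", "y", "z": the shift along the tool's x, y, z in mm; "rx", "ry", "rz": the turn, a rotation vector about the tool's x, y, z in rad. A call has 1 to 10 rows; each row shifts and turns the commanded pose from where the row before left it, along the tool's axes as they then stand; what a row does not reach is not made up. A row lasts 1/10 s, in which the tool goes at most 50 mm and 8.59 degrees, less where a joint would pass 70% of its speed; a pose out of reach is approached as far as the arm can. A call is refused whole if a number of a shift passes 50 or a number of a turn 0.15, either way. A call with a gripper value outside its range is refused whole. "grip" is the opening, from 0 (shut) to 1 (fully open), set as the call begins (left out, the last holds). The fingers move at their own pace and stop on an object; "squeeze" is the grip in N (left out, the last holds). Time passes only in rows, so rows that do not move let the fingers close. It gives the time, the measured TCP pose, the force, the opening and the grip force at its end, in the units of the state.
- state(): the state, without advancing time (a new reading comes with each control period).
- grab_frame(name): name is "side" or "top" or "wrist"; returns a dict with "img" (420x560x3 uint8, red, green, blue), "z_map" (420x560 float32, mm along the optical axis (not along the pixel's ray), 0 where there is no reading), "fx", "fy", "cx", "cy" (pixels), "dist" ([k1, k2, p1, p2, k3] as OpenCV has them; the pictures are not rectified), "rvec" (rotation vector, rad) and "tvec" (3), from world to camera coordinates, as OpenCV has them. Camera axes: x right, y down, z forward; pixel columns grow to the right and rows downward; lengths in mm; the calibration is good to about 2 mm. A picture is of the moment at which its call begins.
- job_done(): hands the job in; it is judged then, once.
Trained networks look in the newest picture that a camera, given by its name, has taken for a name from the list of things; names that differ only in an ending like _2 or _b are one class to them, and where a whole thing is asked for, a point or a joint stands for the part that bears it (a point fixed in the world has none). Each returns a list of dicts, best first, with "p" (0 to 1); they miss things now and then, are a little off and sometimes report something else, mostly with a low value. They report only what shows in the picture. A call takes as long as a camera call. They do not tell look-alikes from the thing itself.
- masks_of(camera, label): "pixels" (420x560 bool, what is visible of it) and "box" ([centre column, centre row, width, height] in pixels, round what is visible of it).
- landmark_of(camera, label): "point" ([column, row] in pixels: a listed point, or the origin of a listed thing).
The state is a dict: "time_s": time; "qpos": joint angles; "qvel": joint speeds; "effort": joint torques, N m; "ee_pos": TCP position; "ee_rot": TCP orientation; "force": force on the tool from outside, world axes, zero at the start; "torque": the same for the moment, N m; "gripper_width": finger opening in mm; "gripper_force": force on a finger pad.
Only numpy, scipy, OpenCV 4.12 (cv2) and the standard library are available. Lean on these libraries where they do the work, as an engineer would, in place of code of your own. Each camera call takes 0.05 s, during which the arm holds its last target. There are 200 camera calls.

### The job

The baking tray lies crooked on the peg board with a ramekin standing on it: without lifting the tray or upsetting the ramekin, push it against the right-hand of the two pegs behind it so that it swings round on that peg until its back edge rests against both pegs. Then pick up the pudding mould and set it down upright on the tray beside the ramekin - set it down, do not drop it. Leave the jar and the stack of spare ramekins where they stand.

Things in the scene. Friction and masses are not known exactly. Their poses are not given: they have to be found in the camera images.
- board: Fixed birch peg board on the worktop, 280 (x) by 400 (y) by 18 mm thick; its yaw is within 9 degrees. Origin: centre of its underside; x points away from the robot, y to the left, z up. Six dark pegs stand in it, 16 mm thick, 55 mm high above it: the tray's two, and four at x = +-40, y = 60 and 180 mm around a fixed stack of saucers (120 mm across, 38 mm high, at x = 0, y = 120 mm).
- peg_right: The right-hand one of the tray's two pegs, fixed to the board at board x = 80, y = -140 mm: the pivot. Diameter 16 mm. Origin: centre of its foot, on the board's top (18 mm above the worktop). Pegs and board are waxed: the tray slides on them easily (friction about 0.25).
- peg_left: The left-hand one of the tray's two pegs, fixed to the board at board x = 80, y = -20 mm: the stop, 120 mm from the pivot. Same size, origin likewise.
- tray: Loose steel baking tray, 110 (x) by 200 (y) mm, 22 mm high, floor and walls 4 mm thick, 0.36 to 0.6 kg, flat on the board. Origin: on its underside AT ITS BACK EDGE, 30 mm from its right end; x points backwards, y left: it fills x -110 to 0, y -30 to 170 mm. Starts turned 16 to 32 degrees anticlockwise from above (left end near the robot), back edge 4 to 16 mm short of peg_right.
- tray_back_left (a point): Point of the tray's back edge (underside) 120 mm left of its origin; at home it touches peg_left's front face, as the origin touches peg_right's (both at board x = 72 mm, y = -20 and -140). Best pushed on its front wall between middle and left end, the finger moving in an arc about peg_right; pushed straight back, it is dragged to the right along the pegs as it turns.
- ramekin: Loose white ceramic ramekin, 68 mm in diameter, 40 mm high, about 0.17 kg, standing in the right half of the tray (centre near tray x = -55, y = 17 mm). Origin: centre of its underside. It may slide a little in the tray.
- mould: Loose stainless pudding mould, lid clipped on (rigid with it), about 0.38 kg, on the worktop left or right of the board. 72 mm in diameter at the foot, 91 mm below the lid, 99 mm over lid and clips; lid top 91 mm up. Origin: centre of its underside; z up, y along the handle. It fits in the left half of the tray, e.g. at tray x = -55, y = 115 mm.
- mould_handle (a point): Middle of the bar handle on the mould's lid, on the mould's axis 118 mm above its underside: a round bar 10 mm thick and 60 mm long along the mould's y, with 22 mm of free height beneath it. Pinch it across, along the mould's x.
- jar: Loose amber glass jar with a wooden cap, 80 mm in diameter, about 120 mm high, on the worktop on the side of the board where the mould is not. Leave it alone. Origin: centre of its underside.
- spare_ramekins: Two spare ramekins, one on the other, loose as one stack: 68 mm in diameter, 81 mm high, at the far right of the worktop. Leave alone. Origin: centre of the underside.
Mind the look-alikes: they are no part of the job. What is shaped like the mould but pink, purple or yellow is not meant.

How it is judged:
By the outcome, as a careful person would: the job done as asked, in the order asked, and still so for the second after the job is handed in, with the robot touching nothing.
It also fails if it takes over 58 s, if anything falls off the work surface, if the arm or the gripper's body presses on something with over 40 N, if the wrist force passes 120 N, or if a joint passes its speed limit or range.

## Working session

There is one attempt and no reset: what is moved stays moved. The work goes in short steps, Python scripts to look and compute and a tool call to move; the robot and the scene stay as the last step left them, time stands still between calls to the robot, and variables do not carry over. Pictures are saved under pics/ and viewed, at most 12 in all, crops included, and the job is handed in when it is done.

Besides the shell and the picture viewer there is one more tool, called as a command line: name --argument value ..., lists and objects as JSON in quotes. move_arm: Moves the arm, as the interface text tells. Its arguments: {"type":"object","properties":{"plan":{"type":"array","items":{"type":"object","properties":{"x":{"type":"number"},"y":{"type":"number"},"z":{"type":"number"},"rx":{"type":"number"},"ry":{"type":"number"},"rz":{"type":"number"}}}},"grip":{"type":"number"},"squeeze":{"type":"number"}},"required":["plan"]}

```bash
mkdir -p pics; cat > h.py <<'E'
import numpy as np, cv2
from workcell import state, grab_frame, job_done, masks_of, landmark_of, pinch_z
from scipy.spatial.transform import Rotation as Ro
def cam(f):
    K=np.array([[f['fx'],0,f['cx']],[0,f['fy'],f['cy']],[0,0,1.]]);R=cv2.Rodrigues(np.array(f['rvec'],float))[0]
    return K,np.array(f['dist'],float),R,np.array(f['tvec'],float).ravel()
def ray(f,px):
    K,d,R,t=cam(f);u=cv2.undistortPoints(np.array(px,float).reshape(-1,1,2),K,d).reshape(-1,2)
    v=np.c_[u,np.ones(len(u))]
    return -R.T@t, v@R      # origin, dirs (dir has unit cam z)
def on_z(f,px,z):
    o,v=ray(f,px);return o+v*((z-o[2])/v[:,2])[:,None]
def cloud(f,m):
    r,c=np.nonzero(m&(f['z_map']>0));o,v=ray(f,np.c_[c,r]);return o+v*f['z_map'][r,c][:,None]
def proj(f,P):
    K,d,R,t=cam(f);return cv2.projectPoints(np.array(P,float).reshape(-1,1,3),R,t,K,d)[0].reshape(-1,2)
def tri(f1,p1,f2,p2):
    o1,v1=ray(f1,[p1]);o2,v2=ray(f2,[p2]);A=np.c_[v1[0],-v2[0]];s=np.linalg.lstsq(A,o2-o1,rcond=None)[0]
    a=o1+s[0]*v1[0];b=o2+s[1]*v2[0];return (a+b)/2,np.linalg.norm(a-b)
def save(n,img): cv2.imwrite('pics/'+n,cv2.cvtColor(np.ascontiguousarray(img),cv2.COLOR_RGB2BGR))
E
python3 - <<'E'
from h import *
print(state(),pinch_z if not callable(pinch_z) else pinch_z())
F={n:grab_frame(n) for n in('top','side')}
for n in F:
    save(n+'0.png',F[n]['img'])
    for l in['board','peg_right','peg_left','tray','tray_back_left','ramekin','mould','mould_handle','jar','spare_ramekins']:
        for k in landmark_of(n,l)[:4]: print(n,l,np.round(k['point'],1),round(k['p'],2))
E
```

```text
{'time_s': 0.0, 'qpos': array([ 7.49986502e+01,  1.83520777e+01,  8.97049267e+01,  8.89512193e-04,
        7.20439451e+01, -1.14522657e+00]), 'qvel': array([-0.05474026,  0.06927559,  0.05740923, -0.04271529,  0.11124662,
        0.00551806]), 'effort': array([-4.94904834e-04, -4.12455010e+01, -2.31978554e+01,  7.28070200e-02,
        4.54813137e-02, -1.22059678e-04]), 'ee_pos': array([137.56354884, 557.79361305, 213.12592843]), 'ee_rot': array([-1.79899088e+02, -2.86317234e-03,  1.66143599e+02]), 'force': array([ 0.19441222, -0.77635299, -1.40717642]), 'torque': array([-0.01132097,  0.00521302, -0.01374787]), 'gripper_force': 0.0, 'gripper_width': 91.37908778965958} 18.8
top peg_right [291.8 176.3] 0.49
top peg_left [254.8 178.3] 0.56
top tray [290.  178.8] 0.93
top tray_back_left [260.1 197.9] 0.95
top ramekin [293.  197.6] 0.75
top mould [384.9 280.5] 0.98
top mould [360.7 221.5] 0.92
top mould [344.9 265.7] 0.68
top mould [408.2 250.8] 0.59
top mould_handle [421.5 251.5] 0.79
top mould_handle [392.4 284.7] 0.76
top mould_handle [368.9 217.5] 0.7
top mould_handle [355.8 267.3] 0.6
top jar [160.4 228.9] 0.64
top spare_ramekins [355.2 173. ] 0.67
side board [277.7 208.8] 0.63
side peg_right [328.5 214.6] 0.62
side peg_left [378.6 259.3] 0.66
side peg_left [297.8 196.4] 0.37
side tray [317.4 221.8] 0.62
side tray_back_left [286.3 206.2] 0.73
side ramekin [307.6 226.1] 0.72
side mould [339.1 289.1] 0.96
side mould [352.7 350.8] 0.87
side mould [300.2 347.9] 0.86
side mould [286.1 304.6] 0.64
side mould_handle [300.1 322.6] 0.9
side mould_handle [346.8 262.3] 0.88
side mould_handle [358.5 320.6] 0.83
side mould_handle [289.4 276.6] 0.66
side jar [206.1 177.8] 0.66
side spare_ramekins [380.2 255.8] 0.89
```

View pics/top0.png

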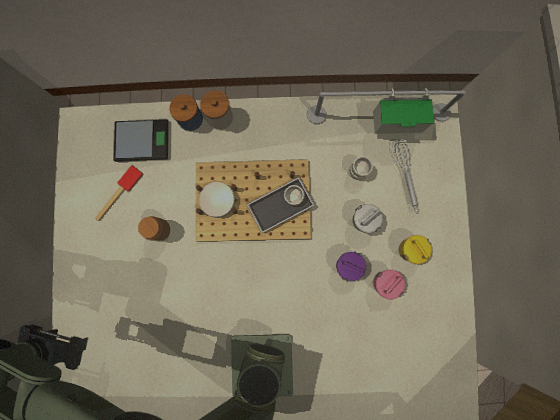

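View pics/side0.png

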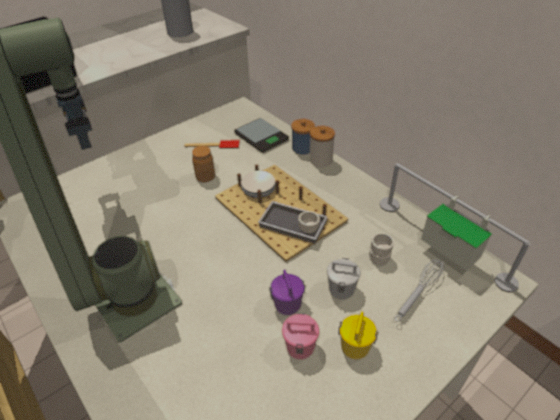

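The top picture shows four candidates for the mould: silver (368,218), purple (352,266), pink (391,284) and yellow (417,250). I choose the silver one; it is at (343,278) in side. The tray is at (283,205) with the ramekin at (294,196), and the jar is at (153,228).

```bash
python3 - <<'E'
from h import *
T=grab_frame('top');S=grab_frame('side');W=grab_frame('wrist')
print('handle',tri(T,(368.9,217.5),S,(346.8,262.3)),'mould',tri(T,(360.7,221.5),S,(339.1,289.1)))
print('pegR',tri(T,(291.8,176.3),S,(328.5,214.6)), 'tray',tri(T,(290,178.8),S,(317.4,221.8)),'tbl',tri(T,(260.1,197.9),S,(286.3,206.2)))
print(on_z(T,[(254.8,178.3)],18),'ram',on_z(T,[(293,197.6)],22),'jar',on_z(T,[(160.4,228.9)],0),'spare',on_z(T,[(355,173)],0))
hsv=cv2.cvtColor(T['img'],cv2.COLOR_RGB2HSV)
m=(hsv[...,1]>90)&(hsv[...,0]>10)&(hsv[...,0]<28);m[:150]=0;m[260:]=0;m[:,:185]=0;m[:,325:]=0
P=cloud(T,m);P=P[abs(P[:,2]-18)<8]
print(len(P),np.median(P[:,2]),cv2.minAreaRect(P[:,:2].astype(np.float32)))
s=state();Rt=Ro.from_euler('xyz',s['ee_rot'],degrees=True).as_matrix()
K,d,R,t=cam(W);c=-R.T@t
print('cam in tool',Rt.T@(c-s['ee_pos']),'cam axes in tool',np.round(Rt.T@R.T,2),K[0,0])
c=cv2.resize(T['img'][190:300,320:440],None,fx=4,fy=4,interpolation=cv2.INTER_CUBIC);c2=cv2.resize(S['img'][240:380,260:390],None,fx=3,fy=3);
o=np.zeros((440,870,3),np.uint8);o[:,:480]=c;o[:420,480:870]=c2;save('crop1.png',cv2.resize(o,(790,400)))
E
```

```text
handle (array([ 486.65920058, -363.90512576,  121.57445477]), np.float64(11.80079648015169)) mould (array([ 480.28359584, -359.6380717 ,    1.93377596]), np.float64(0.7832320295050255))
pegR (array([ 648.82295348, -127.43102211,   30.4486674 ]), np.float64(17.72849994107806)) tray (array([ 6.33425910e+02, -1.13040347e+02, -1.01586425e-01]), np.float64(13.286113803825188)) tbl (array([569.2526362 , -12.02677782,  38.81157716]), np.float64(3.8800812109087244))
[[640.80174925   6.98919691  18.        ]] ram [[ 567.9968836  -124.24927698   22.        ]] jar [[473.47590117 346.39544224   0.        ]] spare [[ 653.69148362 -348.69269413    0.        ]]
5706 16.883723136193794 ((565.9410400390625, 17.83990478515625), (397.2621154785156, 279.5091552734375), 89.74193572998047)
cam in tool [  77.45030019    1.04955249 -171.05563617] cam axes in tool [[ 0.   -0.96 -0.27]
 [ 1.    0.    0.  ]
 [-0.   -0.27  0.96]] 334.8833202345066
```

View pics/crop1.png

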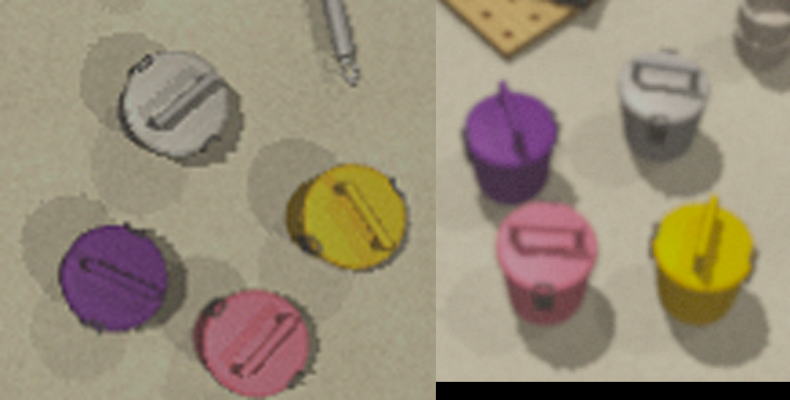

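The close crop confirms the choice: the silver mould, with its lid clips, sits at (175,105) in the left half. The other three are purple, pink and yellow. Next I go and look at the tray from above with the wrist camera.

```bash
cat >> h.py <<'E'
def go(tx,ty,tz,yaw=None):
    s=state();r=Ro.from_euler('xyz',s['ee_rot'],degrees=True);d=np.array([tx,ty,tz])-s['ee_pos']
    l=r.inv().apply(d);n=int(np.ceil(np.linalg.norm(l)/48));print('shift tool',np.round(l,1),'rows',n,'each',np.round(l/max(n,1),1))
    if yaw is not None:
        a=(s['ee_rot'][2]-yaw+180)%360-180;print('rz total',round(np.radians(a),3),'rows',int(np.ceil(abs(np.radians(a))/.145)))
E
python3 -c "
from h import *;go(470,-60,320,180)"
```

```text
shift tool [-470.7 -520.7 -106.1] rows 15 each [-31.4 -34.7  -7.1]
rz total -0.242 rows 2
```

move_arm --plan '[{"x": -31, "y": -35, "z": -7}, {"x": -31, "y": -35, "z": -7}, {"x": -31, "y": -35, "z": -7}, {"x": -31, "y": -35, "z": -7}, {"x": -31, "y": -35, "z": -7}, {"x": -31, "y": -35, "z": -7}, {"x": -31, "y": -35, "z": -7}, {"x": -31, "y": -35, "z": -7}, {"x": -31, "y": -35, "z": -7}, {"x": -31, "y": -35, "z": -7}]' --grip 0

```text
schema error: expected keys x, y, z, rx, ry, rz
```

move_arm --plan '[{"x": -31, "y": -35, "z": -7}, {"x": -31, "y": -35, "z": -7}, {"x": -31, "y": -35, "z": -7}, {"x": -31, "y": -35, "z": -7}, {"x": -31, "y": -35, "z": -7}, {"rz": -0.12}, {"rz": -0.12}, {}, {}]'

```text
schema error: expected keys x, y, z, rx, ry, rz
```

```bash
python3 - <<'E'
from h import *
s=state();print(s['time_s'],s['ee_pos'],s['ee_rot'],s['gripper_width'],s['qvel'].max())
W=grab_frame('wrist');save('w1.png',W['img']);np.save('w1.npy',W,allow_pickle=True)
zs=dict(peg_right=18,peg_left=18,tray=18,tray_back_left=18,ramekin=22,board=0)
for l in zs:
    for k in landmark_of('wrist',l)[:3]: print(l,np.round(k['point'],1),round(k['p'],2),on_z(W,[k['point']],zs[l])[0].round(1))
E
```

```text
1.25 [137.69686556 558.29481522 213.97190638] [1.79993945e+02 4.54858317e-05 1.66146288e+02] 90.95212421888152 0.10729729264394247
```

View pics/w1.png

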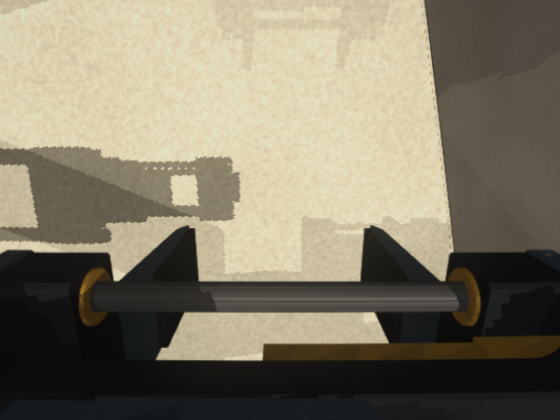

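```bash
python3 -c "
from h import *;go(480,-100,380,0)"
```

```text
shift tool [-490.  -557.2 -166.1] rows 16 each [-30.6 -34.8 -10.4]
rz total 2.9 rows 20
```

move_arm --plan '[{"x": -31, "y": -35, "z": -10, "rx": 0, "ry": 0, "rz": 0}, {"x": -31, "y": -35, "z": -10, "rx": 0, "ry": 0, "rz": 0}, {"x": -31, "y": -35, "z": -10, "rx": 0, "ry": 0, "rz": 0}, {"x": -31, "y": -35, "z": -10, "rx": 0, "ry": 0, "rz": 0}, {"x": -31, "y": -35, "z": -10, "rx": 0, "ry": 0, "rz": 0}, {"x": -31, "y": -35, "z": -10, "rx": 0, "ry": 0, "rz": 0}, {"x": -31, "y": -35, "z": -10, "rx": 0, "ry": 0, "rz": 0}, {"x": -31, "y": -35, "z": -10, "rx": 0, "ry": 0, "rz": 0}, {"x": -31, "y": -35, "z": -10, "rx": 0, "ry": 0, "rz": 0}, {"x": -31, "y": -35, "z": -10, "rx": 0, "ry": 0, "rz": 0}]' --grip 0

```text
time_s: 2.6
ee_pos: [355.3, 142.5, 314.7]
ee_rot: [179.9, 0.1, 166.2]
force: [1.6, 0.5, -0.3]
gripper_width: 14.1
gripper_force: 0.0
```

move_arm --plan '[{"x": -31, "y": -35, "z": -10, "rx": 0, "ry": 0, "rz": 0}, {"x": -31, "y": -35, "z": -10, "rx": 0, "ry": 0, "rz": 0}, {"x": -31, "y": -35, "z": -10, "rx": 0, "ry": 0, "rz": 0}, {"x": -31, "y": -35, "z": -10, "rx": 0, "ry": 0, "rz": 0}, {"x": -31, "y": -35, "z": -10, "rx": 0, "ry": 0, "rz": 0}, {"x": -31, "y": -35, "z": -10, "rx": 0, "ry": 0, "rz": 0}, {"x": 0, "y": 0, "z": 0, "rx": 0, "ry": 0, "rz": 0.145}, {"x": 0, "y": 0, "z": 0, "rx": 0, "ry": 0, "rz": 0.145}, {"x": 0, "y": 0, "z": 0, "rx": 0, "ry": 0, "rz": 0.145}, {"x": 0, "y": 0, "z": 0, "rx": 0, "ry": 0, "rz": 0.145}]'

```text
time_s: 3.6
ee_pos: [485.2, -104.4, 373.9]
ee_rot: [180.0, -0.0, 132.5]
force: [-0.4, -0.4, 0.9]
gripper_width: 0.5
gripper_force: 0.0
```

move_arm --plan '[{"x": 0, "y": 0, "z": 0, "rx": 0, "ry": 0, "rz": 0.145}, {"x": 0, "y": 0, "z": 0, "rx": 0, "ry": 0, "rz": 0.145}, {"x": 0, "y": 0, "z": 0, "rx": 0, "ry": 0, "rz": 0.145}, {"x": 0, "y": 0, "z": 0, "rx": 0, "ry": 0, "rz": 0.145}, {"x": 0, "y": 0, "z": 0, "rx": 0, "ry": 0, "rz": 0.145}, {"x": 0, "y": 0, "z": 0, "rx": 0, "ry": 0, "rz": 0.145}, {"x": 0, "y": 0, "z": 0, "rx": 0, "ry": 0, "rz": 0.145}, {"x": 0, "y": 0, "z": 0, "rx": 0, "ry": 0, "rz": 0.145}, {"x": 0, "y": 0, "z": 0, "rx": 0, "ry": 0, "rz": 0.145}, {"x": 0, "y": 0, "z": 0, "rx": 0, "ry": 0, "rz": 0.145}]'

```text
time_s: 4.6
ee_pos: [485.1, -104.2, 373.9]
ee_rot: [180.0, -0.0, 49.5]
force: [-0.2, -0.4, 0.2]
gripper_width: 0.2
gripper_force: 0.0
```

move_arm --plan '[{"x": 0, "y": 0, "z": 0, "rx": 0, "ry": 0, "rz": 0.145}, {"x": 0, "y": 0, "z": 0, "rx": 0, "ry": 0, "rz": 0.145}, {"x": 0, "y": 0, "z": 0, "rx": 0, "ry": 0, "rz": 0.145}, {"x": 0, "y": 0, "z": 0, "rx": 0, "ry": 0, "rz": 0.145}, {"x": 0, "y": 0, "z": 0, "rx": 0, "ry": 0, "rz": 0.145}, {"x": 0, "y": 0, "z": 0, "rx": 0, "ry": 0, "rz": 0.145}, {"x": 0, "y": 0, "z": 0, "rx": 0, "ry": 0, "rz": 0}]'

```text
time_s: 5.3
ee_pos: [485.1, -104.2, 374.0]
ee_rot: [-180.0, -0.0, 0.0]
force: [0.0, 0.1, 0.1]
gripper_width: 0.4
gripper_force: 0.0
```

```bash
cat > look.py <<'E'
from h import *
import sys
s=state();print(s['time_s'],s['ee_pos'].round(1),s['ee_rot'].round(1),s['gripper_width'],abs(s['qvel']).max())
W=grab_frame('wrist');save(sys.argv[1]+'.png',W['img']);np.save(sys.argv[1]+'.npy',W,allow_pickle=True)
zs=dict(peg_right=18,peg_left=18,tray=18,tray_back_left=18,ramekin=22,mould=0,mould_handle=118)
for l in zs:
    for k in landmark_of('wrist',l)[:3]: print(l,np.round(k['point'],1),round(k['p'],2),on_z(W,[k['point']],zs[l])[0].round(1))
E
python3 look.py w2
```

```text
5.3 [ 485.1 -104.2  374. ] [-180.   -0.    0.] 0.37675441376309377 5.956819460219068
peg_right [288.5  51.5] 0.55 [ 645.7 -116.4   18. ]
peg_right [292.3  99.3] 0.24 [ 579.  -122.7   18. ]
peg_left [205.3  49.6] 0.59 [648.5   4.6  18. ]
tray_back_left [215.9 102.8] 0.82 [574.   -7.4  18. ]
ramekin [294.   97.3] 0.74 [ 581.7 -125.    22. ]
ramekin [286.6  64.3] 0.17 [ 627.7 -113.7   22. ]
mould [392.8 245.5] 0.84 [ 335.2 -302.5    0. ]
mould [436.6 161.6] 0.73 [ 482.9 -361.2    0. ]
mould [455.9 276.9] 0.58 [ 273.6 -423.8    0. ]
mould_handle [416.7 280.3] 0.96 [ 330.8 -298.6  118. ]
mould_handle [494.8 319.1] 0.84 [ 265.9 -423.7  118. ]
mould_handle [483.4 172.1] 0.72 [ 486.4 -368.7  118. ]
```

View pics/w2.png

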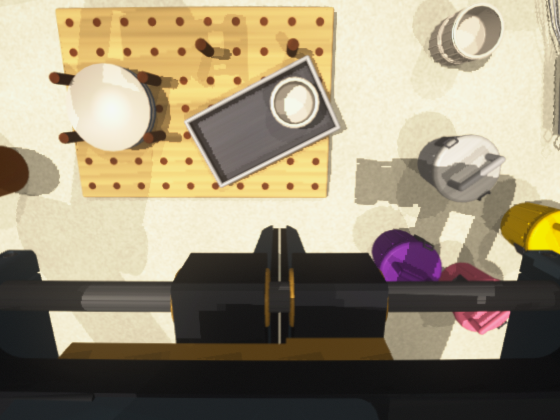

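The wrist picture shows the tray rim corners at (309,57), (341,129), (222,187) and (187,122), with the ramekin at (294,100). The pegs behind it are at (292,50) and (205,47), and the silver mould is at (466,168). Next I fit the board, the tray, the ramekin and the mould handle.

```bash
cat > fit.py <<'E'
from h import *
def fit(W,corners=None):
    out={}
    hsv=cv2.cvtColor(W['img'],cv2.COLOR_RGB2HSV)
    r,c=np.nonzero(W['z_map']>0);P=np.full((420,560,3),np.nan);P[r,c]=cloud(W,W['z_map']>0)
    x,y,z=P[...,0],P[...,1],P[...,2]
    wood=(hsv[...,1]>70)&(hsv[...,0]<30)&(abs(z-18)<5)&(x>380)&(abs(y-20)<240)&(x<740)
    wood=cv2.morphologyEx(wood.astype(np.uint8),cv2.MORPH_OPEN,np.ones((5,5)))>0
    out['board']=cv2.minAreaRect(P[wood][:,:2].astype(np.float32)),np.median(z[wood])
    # tray: convex hull of connected non-wood near tray: depth-based rim
    rim=(abs(z-40)<4)&(abs(x-585)<110)&(y<40)&(y>-220)
    n,l,st,_=cv2.connectedComponentsWithStats(rim.astype(np.uint8),connectivity=8)
    i=1+np.argmax(st[1:,4]);out['rim']=cv2.minAreaRect(P[l==i][:,:2].astype(np.float32)),st[i,4]
    ram=(abs(z-62)<4)&(abs(x-585)<90)&(y<0)&(y>-220)
    n,l,st,_=cv2.connectedComponentsWithStats(ram.astype(np.uint8),connectivity=8)
    i=1+np.argmax(st[1:,4]);out['ram']=cv2.minEnclosingCircle(P[l==i][:,:2].astype(np.float32)),st[i,4]
    return out,P
if __name__=='__main__':
    W=np.load('w2.npy',allow_pickle=True).item();o,P=fit(W)
    for k in o: print(k,o[k])
    print('board corners z18',on_z(W,[(57,9),(333,7),(327,197),(85,198)],18).round(1))
    C=on_z(W,[(309,57),(341,129),(222,187),(187,122)],40);print('rim corners',C.round(1))
    print('peg tops z73',on_z(W,[(205,43),(291,43)],73).round(1))
    z=P[...,2];x=P[...,0];y=P[...,1]
    near=np.hypot(x-485,y+363)<70
    h=near&(z>104);Q=P[h];print('handle n',len(Q),Q.mean(0),np.percentile(Q[:,2],[5,50,95]));print('dir',cv2.minAreaRect(Q[:,:2].astype(np.float32)))
    l=near&(abs(z-91)<5);print('lid',l.sum(),np.median(z[l]),cv2.minEnclosingCircle(P[l][:,:2].astype(np.float32)))
    for nm,b in(('clr spare',(653,-348)),('jar',(473,346))): pass
E
python3 fit.py
```

```text
board (((566.4403076171875, 19.242233276367188), (400.5165100097656, 280.5211181640625), 89.88665771484375), np.float64(18.30285599004185))
rim (((543.461669921875, -77.72986602783203), (113.6219253540039, 202.7545166015625), 26.236093521118164), np.int32(1578))
ram (((572.566650390625, -123.8939208984375), 34.12454605102539), np.int32(549))
board corners z18 [[ 704.5  214.8   18. ]
 [ 704.4 -178.9   18. ]
 [ 427.4 -180.7   18. ]
 [ 425.6  215.2   18. ]]
rim corners [[ 635.1 -144.6   40. ]
 [ 536.4 -194.1   40. ]
 [ 448.8  -14.8   40. ]
 [ 546.5   32.4   40. ]]
peg tops z73 [[ 647.3   -6.7   73. ]
 [ 647.1 -118.2   73. ]]
handle n 513 [ 485.42658113 -362.84444935  119.80412417] [107.72972512 121.60374203 123.83727385]
dir ((484.9208068847656, -363.9470520019531), (10.210822105407715, 69.60846710205078), 37.27155685424805)
lid 2880 89.36416754162903 ((484.9871826171875, -363.9091796875), 50.61856460571289)
```

move_arm --plan '[{"x": 0, "y": 0, "z": 0, "rx": 0, "ry": 0, "rz": -0.114}, {"x": 0, "y": 0, "z": 0, "rx": 0, "ry": 0, "rz": -0.114}, {"x": 0, "y": 0, "z": 0, "rx": 0, "ry": 0, "rz": -0.114}, {"x": 0, "y": 0, "z": 0, "rx": 0, "ry": 0, "rz": -0.114}, {"x": 8, "y": -16, "z": 40, "rx": 0, "ry": 0, "rz": 0}, {"x": 8, "y": -16, "z": 40, "rx": 0, "ry": 0, "rz": 0}, {"x": 8, "y": -16, "z": 40, "rx": 0, "ry": 0, "rz": 0}, {"x": 8, "y": -16, "z": 40, "rx": 0, "ry": 0, "rz": 0}, {"x": 8, "y": -16, "z": 40, "rx": 0, "ry": 0, "rz": 0}, {"x": 8, "y": -16, "z": 40, "rx": 0, "ry": 0, "rz": 0}]'

```text
time_s: 6.7
ee_pos: [486.0, 3.8, 132.7]
ee_rot: [180.0, -0.1, 26.1]
force: [1.8, 0.3, 0.1]
gripper_width: 0.6
gripper_force: 0.0
```

move_arm --plan '[{"x": 8, "y": -16, "z": 40, "rx": 0, "ry": 0, "rz": 0}, {"x": 8, "y": -16, "z": 40, "rx": 0, "ry": 0, "rz": 0}, {"x": 0, "y": 0, "z": 0, "rx": 0, "ry": 0, "rz": 0}, {"x": 0, "y": 0, "z": 0, "rx": 0, "ry": 0, "rz": 0}]'

```text
time_s: 7.1
ee_pos: [486.5, 38.9, 54.0]
ee_rot: [-180.0, 0.0, 26.2]
force: [0.4, -0.4, -0.1]
gripper_width: 0.1
gripper_force: 0.0
```

```bash
python3 -c "
from h import *;go(486.1,38.9,25,26.2);print(state()['ee_rot'])"
```

```text
shift tool [-0.3 -0.1 29. ] rows 1 each [-0.3 -0.1 29. ]
rz total -0.0 rows 1
[-1.79991987e+02  4.69164030e-02  2.61895992e+01]
```

move_arm --plan '[{"x": 0, "y": 0, "z": 10, "rx": 0, "ry": 0, "rz": 0}, {"x": 0, "y": 0, "z": 10, "rx": 0, "ry": 0, "rz": 0}, {"x": 0, "y": 0, "z": 9, "rx": 0, "ry": 0, "rz": 0}, {"x": 0, "y": 4, "z": 0, "rx": 0, "ry": 0, "rz": 0}, {"x": 0, "y": 4, "z": 0, "rx": 0, "ry": 0, "rz": 0}, {"x": 0, "y": 4, "z": 0, "rx": 0, "ry": 0, "rz": 0}, {"x": 0, "y": 4, "z": 0, "rx": 0, "ry": 0, "rz": 0}, {"x": 0, "y": 4, "z": 0, "rx": 0, "ry": 0, "rz": 0}, {"x": 0, "y": 4, "z": 0, "rx": 0, "ry": 0, "rz": 0}, {"x": 0, "y": 0, "z": 0, "rx": 0, "ry": 0, "rz": 0}]'

```text
time_s: 8.1
ee_pos: [497.2, 17.0, 25.0]
ee_rot: [180.0, -0.0, 26.1]
force: [-0.7, 0.2, 0.4]
gripper_width: 0.5
gripper_force: 0.0
```

```bash
cat > chk.py <<'E'
import sys
from fit import *
def tray(cen,yaw):
    R=Ro.from_euler('z',yaw,degrees=True).as_matrix()[:2,:2]; return np.array(cen)+R@[55,-70],R
def rep(name):
    W=grab_frame(name);o,P=fit(W)
    (cx,cy),(a,b),g=o['rim'][0]
    if a>b: a,b,g=b,a,g-90
    O,R=tray((cx,cy),g);print(name,'tray c',round(cx,1),round(cy,1),'size',round(a),round(b),'yaw',round(g,1),'O',O.round(1),'n',o['rim'][1])
    print(' peg in tray',(R.T@(np.array([646.4,-121.5])-O)).round(1),'ram',np.round(o['ram'][0][0],1),'ram in tray',(R.T@(np.array(o['ram'][0][0])-O)).round(1))
    return W
if __name__=='__main__':
    s=state();print(s['time_s'],s['ee_pos'].round(1),s['force'].round(1))
    for n in sys.argv[1:]: rep(n)
E
python3 chk.py top wrist
```

```text
8.1 [497.2  17.   25. ] [-0.7  0.2  0.4]
top tray c 610.1 -110.9 size 57 134 yaw -4.8 O [ 659.  -185.2] n 85
 peg in tray [-17.9  62.5] ram [ 572.6 -124.6] ram in tray [-91.2  53.2]Traceback (most recent call last):
  File "chk.py", line 14, in <module>
    for n in sys.argv[1:]: rep(n)
                           ~~~^^^
  File "chk.py", line 6, in rep
    W=grab_frame(name);o,P=fit(W)
                           ~~~^^^
  File "fit.py", line 16, in fit
    i=1+np.argmax(st[1:,4]);out['ram']=cv2.minEnclosingCircle(P[l==i][:,:2].astype(np.float32)),st[i,4]
        ~~~~~~~~~^^^^^^^^^^
    return _wrapfunc(a, 'argmax', axis=axis, out=out, **kwds)
    return bound(*args, **kwds)
ValueError: attempt to get argmax of an empty sequence
```

```bash
python3 - <<'E'
from h import *
T=grab_frame('top');S=grab_frame('side')
a=cv2.resize(T['img'][160:250,240:330],(400,400),interpolation=cv2.INTER_CUBIC);b=cv2.resize(S['img'][190:260,245:345],(400,280),interpolation=cv2.INTER_CUBIC)
o=np.zeros((400,800,3),np.uint8);o[:,:400]=a;o[:280,400:]=b;save('c2.png',o)
E
```

```text
(no output)
```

View pics/c2.png

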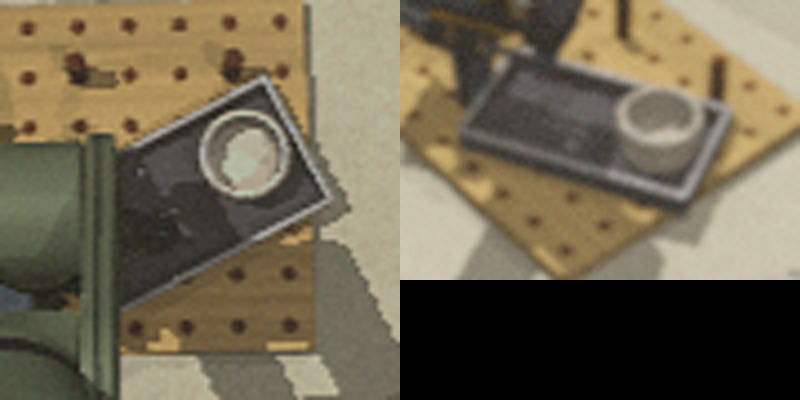

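The crop shows the tray still crooked and the ramekin upright. The finger is beside the left wall at (490,60), and the rim's right corners are at (265,78) and (330,200). I compare these corners with the model to see whether the tray has moved.

```bash
python3 - <<'E'
from h import *
T=grab_frame('top')
print(on_z(T,[(299.6,177.5),(314.3,205)],40).round(1))
hsv=cv2.cvtColor(T['img'],cv2.COLOR_RGB2HSV);print(T['z_map'][195:200,270:275])
P=cloud(T,np.ones((420,560),bool));m=(abs(P[:,0]-480)<60)&(abs(P[:,1]-10)<60);
W=grab_frame('wrist');Q=cloud(W,np.ones((420,560),bool));q=Q[(abs(Q[:,2]-40)<4)&(abs(Q[:,0]-560)<120)&(abs(Q[:,1]+70)<130)];print(len(q),q.min(0),q.max(0))
E
```

```text
[[ 634.5 -148.5   40. ]
 [ 537.7 -195.3   40. ]]
[[1200.4774 1326.4648 1325.7311 1324.8319 1322.6344]
 [1199.8406 1198.7675 1322.9774 1325.7439 1321.6553]
 [1198.8408 1195.3479 1197.6833 1320.8556 1325.8395]
 [1204.1855 1200.0841 1196.36   1323.3694 1320.3861]
 [1196.4587 1195.4098 1199.7405 1196.7853 1319.9438]]
6796 [ 474.92734028 -118.40664233   36.00549306] [642.68152382  35.04943982  43.98304903]
```

move_arm --plan '[{"x": 0, "y": 2.5, "z": 0, "rx": 0, "ry": 0, "rz": 0}, {"x": 0, "y": 2.5, "z": 0, "rx": 0, "ry": 0, "rz": 0}]'

```text
time_s: 8.6
ee_pos: [498.7, 13.1, 24.9]
ee_rot: [-179.9, 0.0, 26.1]
force: [-1.4, 1.7, 0.6]
gripper_width: 0.6
gripper_force: 1.1
```

move_arm --plan '[{"x": 0, "y": -10, "z": 0, "rx": 0, "ry": 0, "rz": 0}, {"x": -10, "y": 0, "z": -48, "rx": 0, "ry": 0, "rz": 0}, {"x": -10, "y": 0, "z": -48, "rx": 0, "ry": 0, "rz": 0}, {"x": -10, "y": 10, "z": -48, "rx": 0, "ry": 0, "rz": 0}, {"x": -10, "y": 10, "z": -48, "rx": 0, "ry": 0, "rz": 0}, {"x": -10, "y": 10, "z": -48, "rx": 0, "ry": 0, "rz": 0}, {"x": -10, "y": 10, "z": -48, "rx": 0, "ry": 0, "rz": 0}, {"x": 0, "y": 0, "z": 0, "rx": 0, "ry": 0, "rz": 0}]'

```text
time_s: 9.4
ee_pos: [460.9, -41.7, 319.7]
ee_rot: [179.5, -0.7, 26.0]
force: [0.2, 0.2, 0.4]
gripper_width: 0.3
gripper_force: 0.0
```

```bash
python3 chk.py wrist
```

```text
9.4 [460.9 -41.7 319.7] [0.2 0.2 0.4]
wrist tray c 546.6 -85.5 size 113 204 yaw 26.4 O [ 627.  -123.8] n 2024
 peg in tray [18.4 -6.6] ram [ 576.  -130.9] ram in tray [-48.9  16.3]
```

```bash
python3 -c "
from h import *;go(463.8,-109.9,25,26.4)"
```

```text
shift tool [-28.4  62.5 291.2] rows 7 each [-4.1  8.9 41.6]
rz total -0.006 rows 1
```

move_arm --plan '[{"x": -4, "y": 9, "z": 42, "rx": 0, "ry": 0, "rz": 0}, {"x": -4, "y": 9, "z": 42, "rx": 0, "ry": 0, "rz": 0}, {"x": -4, "y": 9, "z": 42, "rx": 0, "ry": 0, "rz": 0}, {"x": -4, "y": 9, "z": 42, "rx": 0, "ry": 0, "rz": 0}, {"x": -4, "y": 9, "z": 42, "rx": 0, "ry": 0, "rz": 0}, {"x": -4, "y": 9, "z": 42, "rx": 0, "ry": 0, "rz": 0}, {"x": -4, "y": 9, "z": 39, "rx": 0, "ry": 0, "rz": 0}, {"x": 0, "y": 0, "z": 0, "rx": 0, "ry": 0, "rz": 0}]'

```text
time_s: 10.25
ee_pos: [460.9, -109.4, 19.7]
ee_rot: [-179.9, 0.1, 26.1]
force: [-0.6, 0.3, 0.7]
gripper_width: 0.5
gripper_force: 0.0
```

move_arm --plan '[{"x": 5, "y": 0, "z": 0, "rx": 0, "ry": 0, "rz": 0}, {"x": 5, "y": 0, "z": 0, "rx": 0, "ry": 0, "rz": 0}, {"x": 4, "y": 0, "z": 0, "rx": 0, "ry": 0, "rz": 0}, {"x": 0, "y": 0, "z": 0, "rx": 0, "ry": 0, "rz": 0}]'

```text
time_s: 10.65
ee_pos: [473.8, -102.6, 21.6]
ee_rot: [-180.0, 0.0, 26.2]
force: [-0.6, 0.1, 0.8]
gripper_width: 0.5
gripper_force: 0.0
```

move_arm --plan '[{"x": 6.1, "y": -2.5, "z": 0, "rx": 0, "ry": 0, "rz": 0.035}, {"x": 6.1, "y": -2.5, "z": 0, "rx": 0, "ry": 0, "rz": 0.035}, {"x": 6.1, "y": -2.5, "z": 0, "rx": 0, "ry": 0, "rz": 0.035}]'

```text
time_s: 10.95
ee_pos: [486.1, -88.5, 21.6]
ee_rot: [-179.9, 0.1, 20.0]
force: [-1.4, -0.5, -0.0]
gripper_width: 0.5
gripper_force: 0.8
```

```bash
python3 - <<'E'
from h import *
s=state();print(s['ee_pos'],s['ee_rot'],s['force'])
T=grab_frame('top');S=grab_frame('side')
a=cv2.resize(T['img'][160:250,240:330],(400,400),interpolation=cv2.INTER_CUBIC);b=cv2.resize(S['img'][190:260,245:345],(400,280),interpolation=cv2.INTER_CUBIC)
o=np.zeros((400,800,3),np.uint8);o[:,:400]=a;o[:280,400:]=b;save('c3.png',o)
E
```

```text
[486.12688211 -88.49890024  21.55390043] [-1.79949895e+02  1.18197905e-01  2.00419517e+01] [-1.40876282 -0.52284702 -0.0153429 ]
```

View pics/c3.png

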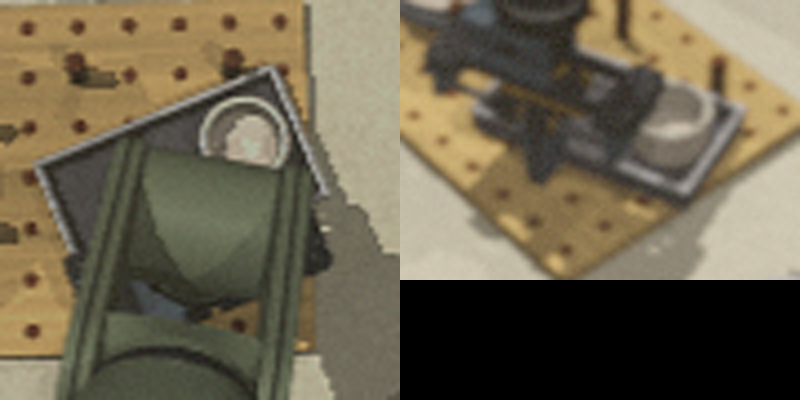

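The tray has started turning, and the ramekin is upright. The back rim now runs from (38,163) to (272,68), and its right end is close to the peg at (232,62). I take its pose from those two corners.

```bash
python3 - <<'E'
from h import *
T=grab_frame('top')
p=on_z(T,[(301.2,175.3),(248.5,196.7)],40)[:,:2];d=p[1]-p[0];th=np.arctan2(-d[0],d[1]);t=d/np.linalg.norm(d);n=np.array([t[1],-t[0]])
O=p[0]+30*t;r=np.array([646.4,-121.5])-O;print(p,np.linalg.norm(d),np.degrees(th),O,'peg in tray',r@n,r@t)
f=state()['ee_pos'][:2]-O;print('finger in tray',f@n,f@t)
E
```

```text
[[ 642.03432267 -154.25429226]
 [ 572.75990429   28.65317386]] 195.586518462674 20.743693435492222 [ 631.40867952 -126.19906623] peg in tray 15.683849517966548 -0.9153018897927034
finger in tray -121.48791746220141 86.24179171521455
```

move_arm --plan '[{"x": 6.1, "y": -2.5, "z": 0, "rx": 0, "ry": 0, "rz": 0.035}, {"x": 3.1, "y": -4.6, "z": 0, "rx": 0, "ry": 0, "rz": 0.035}, {"x": 3.1, "y": -4.6, "z": 0, "rx": 0, "ry": 0, "rz": 0.035}, {"x": 3.1, "y": -4.6, "z": 0, "rx": 0, "ry": 0, "rz": 0.035}, {"x": 3.1, "y": -4.6, "z": 0, "rx": 0, "ry": 0, "rz": 0.035}, {"x": 0, "y": 0, "z": 0, "rx": 0, "ry": 0, "rz": 0}]'

```text
time_s: 11.7
ee_pos: [498.8, -63.1, 21.7]
ee_rot: [-180.0, 0.0, 10.1]
force: [-0.8, 0.7, 0.1]
gripper_width: 0.3
gripper_force: 0.3
```

```bash
python3 - <<'E'
from h import *
s=state();print(s['ee_pos'],s['ee_rot'],s['force'])
T=grab_frame('top')
# back rim in top view: rim-height points on board side, robust line from depth at 40mm east of arm
img=T['img'];z=T['z_map'];print(masks_of('top','tray')[0]['box'])
save('c4.png',cv2.resize(img[160:250,240:330],(720,600),interpolation=cv2.INTER_CUBIC))
for l in('tray','tray_back_left','ramekin'):
    for k in landmark_of('top',l)[:1]: print(l,k['p'],k['point'],on_z(T,[k['point']],18))
E
```

```text
[498.76238915 -63.14746803  21.68818535] [-1.79979192e+02  3.91362708e-02  1.01387374e+01] [-0.75178976  0.67896654  0.09426978]
[278.0, 191.1, 63.8, 33.9]
tray 0.69 [294.1, 178.1] [[ 637.44521852 -130.53671186   18.        ]]
tray_back_left 0.74 [257.7, 183.8] [[620.92422388  -2.75116209  18.        ]]
ramekin 0.77 [292.0, 195.3] [[ 576.79397338 -121.20784624   18.        ]]
```

View pics/c4.png

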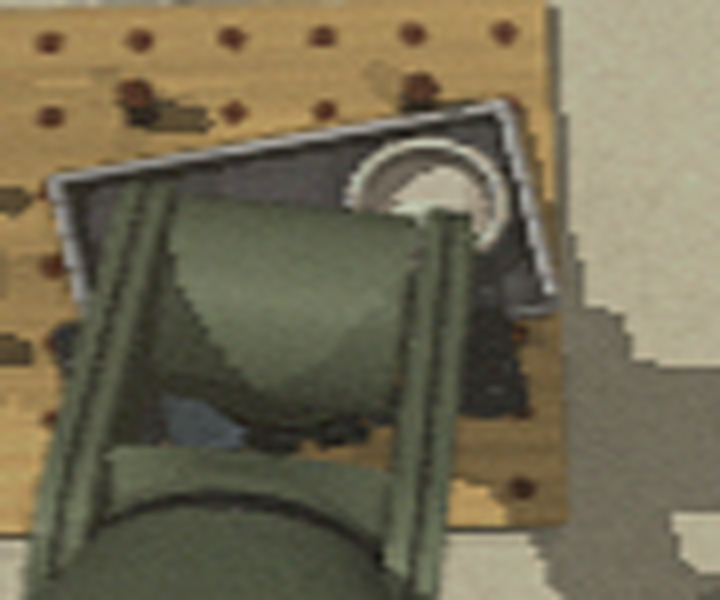

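The tray's yaw is down to about 11°. The back rim runs from (48,182) to (508,103) and lies close to the right peg at (420,90).

```bash
python3 - <<'E'
from h import *
T=grab_frame('top')
p=on_z(T,[(303.5,175.5),(246,187.3)],40)[:,:2];d=p[1]-p[0];th=np.arctan2(-d[0],d[1]);t=d/np.linalg.norm(d);n=np.array([t[1],-t[0]])
O=p[0]+30*t;q=on_z(T,[(240+420*.125,160+75*.15),(240+135*.125,160+82*.15)],73);print('pegtops',q)
for pg in([646.4,-121.5],q[0][:2]):
    r=np.array(pg)-O;print(p,np.linalg.norm(d),np.degrees(th),O,'peg in tray',r@n,r@t)
f=state()['ee_pos'][:2]-O;print('finger in tray',f@n,f@t)
E
```

```text
pegtops [[ 649.71242425 -123.35710703   73.        ]
 [ 649.68185464   -3.58546013   73.        ]]
[[ 641.10888117 -162.14215977]
 [ 605.68060494   36.63562127]] 201.91029937334307 10.105744020902632 [ 635.84491846 -132.60759195] peg in tray 12.340324053912152 9.08321240541464
[[ 641.10888117 -162.14215977]
 [ 605.68060494   36.63562127]] 201.91029937334307 10.105744020902632 [ 635.84491846 -132.60759195] peg in tray 15.2754999359959 6.67370136014583
finger in tray -122.75797343586072 92.02593904459354
```

move_arm --plan '[{"x": 3, "y": -4.7, "z": 0, "rx": 0, "ry": 0, "rz": 0.035}, {"x": 3, "y": -4.7, "z": 0, "rx": 0, "ry": 0, "rz": 0.035}, {"x": 3, "y": -4.7, "z": 0, "rx": 0, "ry": 0, "rz": 0.035}, {"x": 3, "y": -4.7, "z": 0, "rx": 0, "ry": 0, "rz": 0.035}, {"x": 3, "y": -4.7, "z": 0, "rx": 0, "ry": 0, "rz": 0.035}, {"x": 0, "y": 0, "z": 0, "rx": 0, "ry": 0, "rz": 0}]'

```text
time_s: 12.6
ee_pos: [511.3, -38.3, 21.6]
ee_rot: [-180.0, 0.1, 0.1]
force: [-2.3, 1.0, -0.2]
gripper_width: 0.6
gripper_force: 0.8
```

move_arm --plan '[{"x": 2, "y": 0, "z": 0, "rx": 0, "ry": 0, "rz": 0}, {"x": 0, "y": 0, "z": 0, "rx": 0, "ry": 0, "rz": 0}]'

```text
time_s: 12.8
ee_pos: [511.4, -38.4, 21.4]
ee_rot: [-180.0, 0.3, 0.1]
force: [-5.1, 0.9, 2.8]
gripper_width: 0.5
gripper_force: 2.7
```

move_arm --plan '[{"x": 2, "y": 0, "z": 0, "rx": 0, "ry": 0, "rz": 0}, {"x": 0, "y": 0, "z": 0, "rx": 0, "ry": 0, "rz": 0}]'

```text
time_s: 13.0
ee_pos: [511.3, -38.4, 21.1]
ee_rot: [-179.9, 0.5, 0.1]
force: [-8.6, 0.7, 4.1]
gripper_width: 0.4
gripper_force: 4.4
```

move_arm --plan '[{"x": -8, "y": 0, "z": 0, "rx": 0, "ry": 0, "rz": 0}, {"x": -12, "y": 0, "z": 0, "rx": 0, "ry": 0, "rz": 0}, {"x": -2, "y": 4, "z": -48, "rx": 0, "ry": 0, "rz": 0}, {"x": -2, "y": 4, "z": -48, "rx": 0, "ry": 0, "rz": 0}, {"x": -2, "y": 4, "z": -48, "rx": 0, "ry": 0, "rz": 0}, {"x": -2, "y": 4, "z": -48, "rx": 0, "ry": 0, "rz": 0}, {"x": -2, "y": 4, "z": -48, "rx": 0, "ry": 0, "rz": 0}, {"x": -2, "y": 4, "z": -48, "rx": 0, "ry": 0, "rz": 0}, {"x": 0, "y": 0, "z": 0, "rx": 0, "ry": 0, "rz": 0}]'

```text
time_s: 13.9
ee_pos: [486.6, -63.6, 317.1]
ee_rot: [179.9, -0.9, 0.0]
force: [-0.1, 0.1, 0.7]
gripper_width: 0.6
gripper_force: 0.0
```

```bash
python3 - <<'E'
from chk import *
print(state()['ee_pos'])
W=rep('wrist');save('w3.png',W['img']);np.save('w3.npy',W,allow_pickle=True)
o,P=fit(W);print(o['board'],o['rim'])
E
```

```text
[486.55907526 -63.55514367 317.085879  ]
wrist tray c 587.0 -61.0 size 121 202 yaw 0.1 O [ 642.1 -131. ] n 2403
 peg in tray [4.4 9.5] ram [ 589.3 -114.8] ram in tray [-52.7  16.2]
(((566.2369995117188, 19.66326904296875), (399.8090515136719, 279.27392578125), 89.59648132324219), np.float64(18.289160850095016)) (((586.9678955078125, -61.042449951171875), (120.59020233154297, 202.0079803466797), 0.07277753949165344), np.int32(2403))
```

View pics/w3.png

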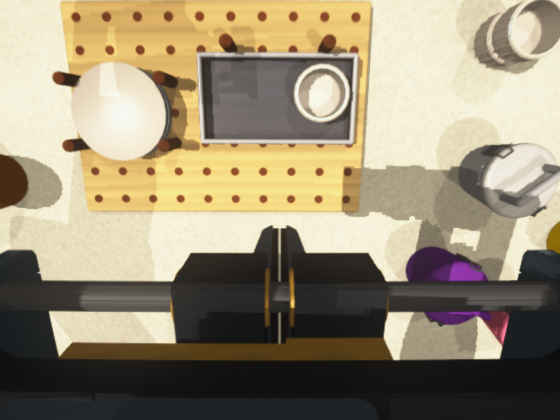

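The tray's back edge rests on both pegs at (227,45) and (327,45), with the ramekin upright at (322,93). It has slid about 9 mm too far right along the pegs. I push its right wall gently left and then seat it again.

move_arm --plan '[{"x": 12, "y": 16, "z": 32, "rx": 0, "ry": 0, "rz": 0}, {"x": 12, "y": 16, "z": 32, "rx": 0, "ry": 0, "rz": 0}, {"x": 12, "y": 16, "z": 32, "rx": 0, "ry": 0, "rz": 0}, {"x": 12, "y": 16, "z": 32, "rx": 0, "ry": 0, "rz": 0}, {"x": 12, "y": 16, "z": 32, "rx": 0, "ry": 0, "rz": 0}, {"x": 12, "y": 16, "z": 32, "rx": 0, "ry": 0, "rz": 0}, {"x": 12, "y": 16, "z": 32, "rx": 0, "ry": 0, "rz": 0}, {"x": 12, "y": 16, "z": 32, "rx": 0, "ry": 0, "rz": 0}, {"x": 0, "y": 0, "z": 0, "rx": 0, "ry": 0, "rz": 0}, {"x": 0, "y": 0, "z": 0, "rx": 0, "ry": 0, "rz": 0}]'

```text
time_s: 14.95
ee_pos: [578.4, -189.9, 52.3]
ee_rot: [-179.9, 0.2, 0.0]
force: [-0.0, 0.3, -0.1]
gripper_width: 0.5
gripper_force: 0.0
```

```bash
python3 -c "
from h import *;go(583,-188,25,0)"
```

```text
shift tool [ 4.7 -1.9 27.3] rows 1 each [ 4.7 -1.9 27.3]
rz total 0.0 rows 1
```

move_arm --plan '[{"x": 3, "y": -1, "z": 14, "rx": 0, "ry": 0, "rz": 0}, {"x": 2, "y": -1, "z": 13, "rx": 0, "ry": 0, "rz": 0}, {"x": 0, "y": -5, "z": 0, "rx": 0, "ry": 0, "rz": 0}, {"x": 0, "y": -5, "z": 0, "rx": 0, "ry": 0, "rz": 0}, {"x": 0, "y": -5, "z": 0, "rx": 0, "ry": 0, "rz": 0}, {"x": 0, "y": -4, "z": 0, "rx": 0, "ry": 0, "rz": 0}, {"x": 0, "y": -3, "z": 0, "rx": 0, "ry": 0, "rz": 0}, {"x": 0, "y": -3, "z": 0, "rx": 0, "ry": 0, "rz": 0}, {"x": 0, "y": -2.5, "z": 0, "rx": 0, "ry": 0, "rz": 0}, {"x": 0, "y": 0, "z": 0, "rx": 0, "ry": 0, "rz": 0}]'

```text
time_s: 15.95
ee_pos: [585.0, -160.7, 27.0]
ee_rot: [-180.0, -0.0, 0.0]
force: [0.5, -0.7, 0.6]
gripper_width: 0.5
gripper_force: 0.6
```

move_arm --plan '[{"x": 0, "y": 12, "z": 0, "rx": 0, "ry": 0, "rz": 0}, {"x": -14, "y": -16, "z": -43, "rx": 0, "ry": 0, "rz": 0}, {"x": -14, "y": -16, "z": -43, "rx": 0, "ry": 0, "rz": 0}, {"x": -14, "y": -16, "z": -43, "rx": 0, "ry": 0, "rz": 0}, {"x": -14, "y": -16, "z": -43, "rx": 0, "ry": 0, "rz": 0}, {"x": -14, "y": -16, "z": -43, "rx": 0, "ry": 0, "rz": 0}, {"x": -14, "y": -16, "z": -43, "rx": 0, "ry": 0, "rz": 0}, {"x": -14, "y": -16, "z": -43, "rx": 0, "ry": 0, "rz": 0}, {"x": 0, "y": 0, "z": 0, "rx": 0, "ry": 0, "rz": 0}]'

```text
time_s: 16.85
ee_pos: [487.7, -60.3, 334.4]
ee_rot: [180.0, -0.7, 0.1]
force: [0.7, -0.3, -0.3]
gripper_width: 0.5
gripper_force: 0.0
```

```bash
python3 - <<'E'
from chk import *
print(state()['ee_pos'])
W=rep('wrist');np.save('w4.npy',W,allow_pickle=True)
o,P=fit(W);print(o['board'],o['rim'])
m=(P[...,2]>30)&(P[...,2]<46)&(P[...,0]>500)&(P[...,0]<600)&(P[...,1]<52)&(P[...,1]>-180);Q=P[m];print(Q[:,:2].min(0),Q[:,:2].max(0))
m=(abs(P[...,2]-73)<4)&(P[...,0]>600)&(P[...,1]<40);Q=P[m];print('pegs',Q[Q[:,1]>-60].mean(0),Q[Q[:,1]<-60].mean(0),len(Q))
for r0 in((-150,-100),(-20,40)):
    r=P[(abs(P[...,2]-40)<4)&(P[...,1]>r0[0])&(P[...,1]<r0[1])&(P[...,0]>500)&(P[...,0]<648)];print(r0,'x range',np.percentile(r[:,0],[1,99]))
E
```

```text
[487.70093272 -60.26170901 334.37237384]
wrist tray c 587.4 -55.4 size 121 191 yaw 0.1 O [ 642.5 -125.3] n 1941
 peg in tray [3.9 3.8] ram [ 589.1 -104. ] ram in tray [-53.4  21.4]
(((566.310791015625, 19.298446655273438), (399.7607421875, 280.24578857421875), 89.70175170898438), np.float64(18.28725446944577)) (((587.3922729492188, -55.38990020751953), (121.20220947265625, 190.84873962402344), 0.11052758991718292), np.int32(1941))
[ 526.62492287 -150.43768697] [599.96000466  51.90447196]
pegs [646.15860997  -1.07304023  72.88567273] [ 658.55996647 -299.06460704   72.99581639] 754
(-150, -100) x range [527.06310119 640.40655541]
(-20, 40) x range [526.69908499 642.11429161]
```

Along the pegs the tray is now placed to within about 1 mm. I press it once gently between the pegs to make sure it is seated.

move_arm --plan '[{"x": 0, "y": 0, "z": 44, "rx": 0, "ry": 0, "rz": 0}, {"x": 0, "y": 0, "z": 44, "rx": 0, "ry": 0, "rz": 0}, {"x": 0, "y": 0, "z": 44, "rx": 0, "ry": 0, "rz": 0}, {"x": 0, "y": 0, "z": 44, "rx": 0, "ry": 0, "rz": 0}, {"x": 0, "y": 0, "z": 44, "rx": 0, "ry": 0, "rz": 0}, {"x": 0, "y": 0, "z": 44, "rx": 0, "ry": 0, "rz": 0}, {"x": 0, "y": 0, "z": 40, "rx": 0, "ry": 0, "rz": 0}, {"x": 0, "y": 0, "z": 0, "rx": 0, "ry": 0, "rz": 0}, {"x": 0, "y": 0, "z": 0, "rx": 0, "ry": 0, "rz": 0}]'

```text
time_s: 17.8
ee_pos: [485.2, -61.4, 21.8]
ee_rot: [-179.9, 0.3, -0.0]
force: [-0.0, 0.1, 0.0]
gripper_width: 0.5
gripper_force: 0.0
```

```bash
python3 -c "
from h import *;go(511.5,-60,25,0)"
```

```text
shift tool [26.3 -1.4 -3.3] rows 1 each [26.3 -1.4 -3.3]
rz total -0.0 rows 1
```

move_arm --plan '[{"x": 8, "y": 0, "z": -2, "rx": 0, "ry": 0, "rz": 0}, {"x": 8, "y": 0, "z": -1, "rx": 0, "ry": 0, "rz": 0}, {"x": 4, "y": 0, "z": 0, "rx": 0, "ry": 0, "rz": 0}, {"x": 3, "y": 0, "z": 0, "rx": 0, "ry": 0, "rz": 0}, {"x": 3, "y": 0, "z": 0, "rx": 0, "ry": 0, "rz": 0}, {"x": 2, "y": 0, "z": 0, "rx": 0, "ry": 0, "rz": 0}, {"x": 0, "y": 0, "z": 0, "rx": 0, "ry": 0, "rz": 0}]'

```text
time_s: 18.5
ee_pos: [511.3, -60.6, 26.1]
ee_rot: [-180.0, 0.4, 0.1]
force: [-6.9, -1.0, 2.4]
gripper_width: 0.1
gripper_force: 3.2
```

move_arm --plan '[{"x": -6, "y": 0, "z": 0, "rx": 0, "ry": 0, "rz": 0}, {"x": -14, "y": 0, "z": 0, "rx": 0, "ry": 0, "rz": 0}, {"x": 0, "y": 0, "z": -46, "rx": 0, "ry": 0, "rz": 0}, {"x": 0, "y": 10, "z": -46, "rx": 0, "ry": 0, "rz": 0}, {"x": -5, "y": 20, "z": -44, "rx": 0, "ry": 0, "rz": 0}, {"x": -10, "y": 30, "z": -36, "rx": 0, "ry": 0, "rz": 0}, {"x": -12, "y": 35, "z": -32, "rx": 0, "ry": 0, "rz": 0}, {"x": -12, "y": 35, "z": -30, "rx": 0, "ry": 0, "rz": 0}, {"x": -15, "y": 45, "z": 0, "rx": 0, "ry": 0, "rz": 0}, {"x": -15, "y": 45, "z": 0, "rx": 0, "ry": 0, "rz": 0}]'

```text
time_s: 19.5
ee_pos: [425.9, -282.9, 262.4]
ee_rot: [179.9, -0.2, 0.1]
force: [1.6, -1.0, 0.9]
gripper_width: 0.5
gripper_force: 0.0
```

move_arm --plan '[{"x": -15, "y": 42, "z": 0, "rx": 0, "ry": 0, "rz": 0}, {"x": -7, "y": 42, "z": 0, "rx": 0, "ry": 0, "rz": 0}, {"x": 0, "y": 0, "z": 0, "rx": 0, "ry": 0, "rz": 0}, {"x": 0, "y": 0, "z": 0, "rx": 0, "ry": 0, "rz": 0}]' --grip 0.65

```text
time_s: 19.9
ee_pos: [403.7, -365.5, 260.4]
ee_rot: [-180.0, -0.0, -0.1]
force: [0.6, -0.2, 0.3]
gripper_width: 29.6
gripper_force: 0.0
```

```bash
cat > md.py <<'E'
from h import *
s=state();print(s['time_s'],s['ee_pos'],s['ee_rot'],s['gripper_width'])
W=grab_frame('wrist');P=cloud(W,W['z_map']>0);x,y,z=P.T
near=np.hypot(x-485,y+363)<75
Q=P[near&(z>110)&(z<135)];print('handle n',len(Q),Q.mean(0),np.percentile(Q[:,2],[5,50,95]));print('dir',cv2.minAreaRect(Q[:,:2].astype(np.float32)))
L=P[near&(abs(z-90)<5)];print('lid',len(L),np.median(L[:,2]),cv2.minEnclosingCircle(L[:,:2].astype(np.float32)))
S=grab_frame('side')
kw=[k for k in landmark_of('wrist','mould_handle') if np.hypot(*(on_z(W,[k['point']],118)[0][:2]-[485,-363]))<60]
ks=[k for k in landmark_of('side','mould_handle') if np.hypot(*(on_z(S,[k['point']],118)[0][:2]-[485,-363]))<60]
if kw and ks: print('tri wrist/side',tri(W,kw[0]['point'],S,ks[0]['point']),kw[0]['p'],ks[0]['p'])
print([ (k['p'],on_z(W,[k['point']],118)[0].round()) for k in kw])
save('w5.png',W['img'])
E
python3 md.py
```

```text
19.9 [ 403.68549307 -365.46861234  260.43807961] [-1.79958245e+02 -1.97071483e-02 -6.19098552e-02] 29.565588671828017
handle n 849 [ 484.36018937 -365.15638337  122.10449989] [119.5682822  122.34612622 123.9829564 ]
dir ((484.22991943359375, -364.9564514160156), (10.027341842651367, 68.46772003173828), 38.1623649597168)
lid 6493 89.33269794961518 ((484.53094482421875, -365.3192138671875), 50.94445037841797)
tri wrist/side (array([ 484.54913829, -365.82297108,  122.10648775]), np.float64(0.6522180368786734)) 0.8 0.74
[(0.8, array([ 484., -366.,  118.]))]
```

View pics/w5.png

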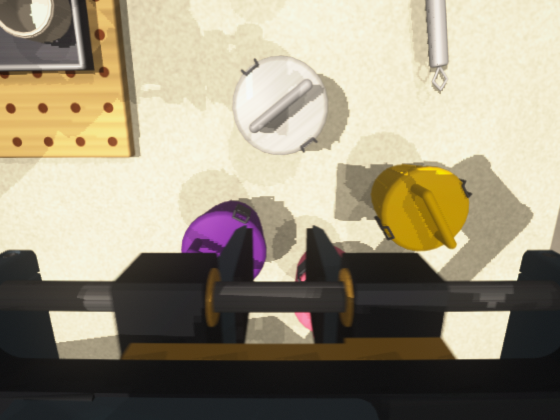

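The silver mould is right under the camera, with its lid at (280,105) and its handle running from (253,128) to (310,88). Its grip point is (484.4, -365.3, 118), agreed by two views.

move_arm --plan '[{"x": 40, "y": 0, "z": 20, "rx": 0, "ry": 0, "rz": 0}, {"x": 41, "y": 0, "z": 20, "rx": 0, "ry": 0, "rz": 0}, {"x": 0, "y": 0, "z": 0, "rx": 0, "ry": 0, "rz": 0.129}, {"x": 0, "y": 0, "z": 0, "rx": 0, "ry": 0, "rz": 0.129}, {"x": 0, "y": 0, "z": 0, "rx": 0, "ry": 0, "rz": 0.129}, {"x": 0, "y": 0, "z": 0, "rx": 0, "ry": 0, "rz": 0.129}, {"x": 0, "y": 0, "z": 0, "rx": 0, "ry": 0, "rz": 0.129}, {"x": 0, "y": 0, "z": 0, "rx": 0, "ry": 0, "rz": 0.129}, {"x": 0, "y": 0, "z": 0, "rx": 0, "ry": 0, "rz": 0.129}, {"x": 0, "y": 0, "z": 0, "rx": 0, "ry": 0, "rz": 0}]'

```text
time_s: 21.1
ee_pos: [485.4, -363.8, 221.0]
ee_rot: [-180.0, -0.0, -51.6]
force: [0.1, 0.6, 0.1]
gripper_width: 59.4
gripper_force: 0.0
```

```bash
python3 -c "
from h import *;go(484.4,-365.3,101,-51.8);print(state()['gripper_width'],state()['qpos'])"
```

```text
shift tool [  0.5   1.8 120. ] rows 3 each [ 0.2  0.6 40. ]
rz total 0.004 rows 1
59.35911385376163 [-3.79429568e+01  2.09433073e+01  8.46451889e+01  1.69903689e-02
  7.43967266e+01  1.03627002e+02]
```

move_arm --plan '[{"x": 0, "y": 2, "z": 30, "rx": 0, "ry": 0, "rz": 0}, {"x": 0, "y": 0, "z": 30, "rx": 0, "ry": 0, "rz": 0}, {"x": 0, "y": 0, "z": 30, "rx": 0, "ry": 0, "rz": 0}, {"x": 0, "y": 0, "z": 20, "rx": 0, "ry": 0, "rz": 0}, {"x": 0, "y": 0, "z": 10, "rx": 0, "ry": 0, "rz": 0}, {"x": 0, "y": 0, "z": 0, "rx": 0, "ry": 0, "rz": 0}]'

```text
time_s: 21.7
ee_pos: [483.0, -365.3, 99.7]
ee_rot: [180.0, 0.1, -51.6]
force: [0.2, 1.1, 1.0]
gripper_width: 59.5
gripper_force: 0.0
```

move_arm --plan '[{"x": 0, "y": 0, "z": 0, "rx": 0, "ry": 0, "rz": 0}, {"x": 0, "y": 0, "z": 0, "rx": 0, "ry": 0, "rz": 0}, {"x": 0, "y": 0, "z": 0, "rx": 0, "ry": 0, "rz": 0}, {"x": 0, "y": 0, "z": 0, "rx": 0, "ry": 0, "rz": 0}, {"x": 0, "y": 0, "z": 0, "rx": 0, "ry": 0, "rz": 0}, {"x": 0, "y": 0, "z": 0, "rx": 0, "ry": 0, "rz": 0}, {"x": 0, "y": 0, "z": 0, "rx": 0, "ry": 0, "rz": 0}]' --grip 0 --squeeze 45

```text
time_s: 22.4
ee_pos: [483.6, -366.1, 100.9]
ee_rot: [-180.0, -0.0, -51.7]
force: [0.3, 1.3, 0.6]
gripper_width: 8.9
gripper_force: 45.0
```

move_arm --plan '[{"x": 0, "y": 0, "z": -5, "rx": 0, "ry": 0, "rz": 0}, {"x": 0, "y": 0, "z": -15, "rx": 0, "ry": 0, "rz": 0}, {"x": 0, "y": 0, "z": -30, "rx": 0, "ry": 0, "rz": 0}, {"x": 0, "y": 0, "z": -35, "rx": 0, "ry": 0, "rz": 0}, {"x": 0, "y": 0, "z": -25, "rx": 0, "ry": 0, "rz": -0.09}, {"x": 0, "y": 0, "z": 0, "rx": 0, "ry": 0, "rz": -0.14}, {"x": 0, "y": 0, "z": 0, "rx": 0, "ry": 0, "rz": -0.14}, {"x": 0, "y": 0, "z": 0, "rx": 0, "ry": 0, "rz": -0.14}, {"x": 0, "y": 0, "z": 0, "rx": 0, "ry": 0, "rz": -0.13}, {"x": 0, "y": 0, "z": 0, "rx": 0, "ry": 0, "rz": 0}]'

```text
time_s: 23.4
ee_pos: [482.8, -365.9, 209.9]
ee_rot: [-180.0, 0.1, -15.0]
force: [-0.4, 0.0, -3.9]
gripper_width: 9.1
gripper_force: 45.0
```

```bash
python3 -c "
from h import *;go(583,-8,212,-15);s=state();print(s['gripper_width'],s['gripper_force'],s['force'],s['ee_rot'],s['ee_pos'])"
```

```text
shift tool [   4.  -371.6   -1.8] rows 8 each [  0.5 -46.5  -0.2]
rz total -0.001 rows 1
9.114964864320338 44.99708533287048 [-0.38996271  0.02536286 -3.86476798] [-1.79954203e+02  1.21283089e-01 -1.50335233e+01] [ 482.756744   -365.89613664  209.9376305 ]
```

move_arm --plan '[{"x": 0, "y": -15, "z": 0, "rx": 0, "ry": 0, "rz": 0}, {"x": 0.5, "y": -30, "z": 0, "rx": 0, "ry": 0, "rz": 0}, {"x": 0.5, "y": -45, "z": 0, "rx": 0, "ry": 0, "rz": 0}, {"x": 0.5, "y": -48, "z": 0, "rx": 0, "ry": 0, "rz": 0}, {"x": 0.5, "y": -48, "z": 0, "rx": 0, "ry": 0, "rz": 0}, {"x": 0.5, "y": -48, "z": 0, "rx": 0, "ry": 0, "rz": 0}, {"x": 0.5, "y": -48, "z": 0, "rx": 0, "ry": 0, "rz": 0}, {"x": 0.5, "y": -45, "z": 0, "rx": 0, "ry": 0, "rz": 0}, {"x": 0.5, "y": -30, "z": 0, "rx": 0, "ry": 0, "rz": 0}, {"x": 0, "y": -14.5, "z": 0, "rx": 0, "ry": 0, "rz": 0}]'

```text
time_s: 24.4
ee_pos: [583.5, -4.6, 210.6]
ee_rot: [-179.9, 0.0, -14.9]
force: [-0.3, -0.8, -3.3]
gripper_width: 8.7
gripper_force: 45.0
```

move_arm --plan '[{"x": 0, "y": 0, "z": 0, "rx": 0, "ry": 0, "rz": 0}, {"x": 0, "y": 0, "z": 0, "rx": 0, "ry": 0, "rz": 0}, {"x": 0, "y": 0, "z": 0, "rx": 0, "ry": 0, "rz": 0}]'

```text
time_s: 24.7
ee_pos: [583.0, -10.0, 210.7]
ee_rot: [180.0, 0.0, -15.1]
force: [-1.0, -0.6, -4.9]
gripper_width: 9.2
gripper_force: 45.0
```

```bash
python3 - <<'E'
from h import *
go(583,-8,123,-15);s=state();print(s['time_s'],s['gripper_width'],s['gripper_force'],s['force'],s['ee_pos'])
for n in('top','side','wrist'):
    F=grab_frame(n)
    ram=[(k['p'],on_z(F,[k['point']],22)[0].round()) for k in landmark_of(n,'ramekin')];tr=[(k['p'],on_z(F,[k['point']],18)[0].round()) for k in landmark_of(n,'tray')+landmark_of(n,'tray_back_left')]
    print(n,ram,tr)
    P=cloud(F,F['z_map']>0);x,y,z=P.T;m=(abs(x-583)<55)&(abs(y+8)<60)&(z>60)&(z<215)
    if m.sum(): 
        print(' mould low z',np.percentile(z[m],[1,3]),'lid?',[ (int(h),int((abs(z[m]-h)<4).sum())) for h in range(90,215,10)])
E
```

```text
shift tool [-0.5 -2.  87.7] rows 2 each [-0.2 -1.  43.9]
rz total -0.002 rows 1
24.7 9.235827192933659 44.998324513435364 [-0.99322295 -0.63484318 -4.85126754] [583.00771215  -9.97564742 210.72007205]
top [(0.77, array([ 579., -108.,   22.]))] [(0.71, array([ 638., -122.,   18.]))]
 mould low z [125.83511149 133.16737039] lid? [(90, 0), (100, 0), (110, 0), (120, 1), (130, 4), (140, 0), (150, 0), (160, 0), (170, 0), (180, 0), (190, 17), (200, 105), (210, 1)]
side [(0.84, array([ 586., -109.,   22.]))] [(0.68, array([ 628., -116.,   18.])), (0.9, array([642.,   6.,  18.]))]
 mould low z [114.73543026 119.31527132] lid? [(90, 0), (100, 0), (110, 4), (120, 34), (130, 44), (140, 38), (150, 45), (160, 48), (170, 44), (180, 43), (190, 40), (200, 276), (210, 19)]
wrist [(0.83, array([ 590., -105.,   22.])), (0.72, array([ 647., -116.,   22.]))] [(0.75, array([ 640., -118.,   18.])), (0.97, array([638.,   3.,  18.]))]
 mould low z [191.41348959 194.53684821] lid? [(90, 0), (100, 0), (110, 0), (120, 7), (130, 11), (140, 3), (150, 0), (160, 2), (170, 0), (180, 2), (190, 201), (200, 9007), (210, 104)]
```

move_arm --plan '[{"x": 0, "y": -2, "z": 15, "rx": 0, "ry": 0, "rz": 0}, {"x": 0, "y": 0, "z": 20, "rx": 0, "ry": 0, "rz": 0}, {"x": 0, "y": 0, "z": 20, "rx": 0, "ry": 0, "rz": 0}, {"x": 0, "y": 0, "z": 15, "rx": 0, "ry": 0, "rz": 0}, {"x": 0, "y": 0, "z": 9, "rx": 0, "ry": 0, "rz": 0}, {"x": 0, "y": 0, "z": 4, "rx": 0, "ry": 0, "rz": 0}, {"x": 0, "y": 0, "z": 1, "rx": 0, "ry": 0, "rz": 0}, {"x": 0, "y": 0, "z": 0, "rx": 0, "ry": 0, "rz": 0}, {"x": 0, "y": 0, "z": 0, "rx": 0, "ry": 0, "rz": 0}]'

```text
time_s: 26.2
ee_pos: [584.6, -6.6, 127.6]
ee_rot: [-180.0, -0.1, -15.0]
force: [-0.1, -0.3, -4.0]
gripper_width: 9.1
gripper_force: 45.0
```

move_arm --plan '[{"x": 0, "y": 0, "z": 1, "rx": 0, "ry": 0, "rz": 0}, {"x": 0, "y": 0, "z": 1, "rx": 0, "ry": 0, "rz": 0}, {"x": 0, "y": 0, "z": 0, "rx": 0, "ry": 0, "rz": 0}]'

```text
time_s: 26.5
ee_pos: [583.9, -6.6, 124.8]
ee_rot: [-180.0, 0.0, -15.0]
force: [0.3, -1.2, -4.4]
gripper_width: 8.8
gripper_force: 45.0
```

move_arm --plan '[{"x": 0, "y": 0, "z": 1, "rx": 0, "ry": 0, "rz": 0}, {"x": 0, "y": 0, "z": 0, "rx": 0, "ry": 0, "rz": 0}]'

```text
time_s: 26.7
ee_pos: [583.9, -6.6, 123.7]
ee_rot: [-180.0, 0.0, -15.0]
force: [-1.0, -0.5, -5.1]
gripper_width: 8.8
gripper_force: 45.0
```

move_arm --plan '[{"x": 0, "y": 0, "z": 1, "rx": 0, "ry": 0, "rz": 0}, {"x": 0, "y": 0, "z": 0, "rx": 0, "ry": 0, "rz": 0}]'

```text
time_s: 26.9
ee_pos: [584.1, -6.5, 122.8]
ee_rot: [-180.0, -0.0, -15.0]
force: [0.1, 0.3, -3.5]
gripper_width: 8.7
gripper_force: 45.0
```

move_arm --plan '[{"x": 0, "y": 0, "z": 1, "rx": 0, "ry": 0, "rz": 0}, {"x": 0, "y": 0, "z": 0, "rx": 0, "ry": 0, "rz": 0}]'

```text
time_s: 27.1
ee_pos: [584.4, -6.3, 122.7]
ee_rot: [-179.9, -0.1, -15.0]
force: [-1.1, 1.4, 3.0]
gripper_width: 9.0
gripper_force: 45.0
```

Contact: the vertical force rose from -3.5 to +3 N. I release and retreat straight up.

move_arm --plan '[{"x": 0, "y": 0, "z": 0, "rx": 0, "ry": 0, "rz": 0}, {"x": 0, "y": 0, "z": 0, "rx": 0, "ry": 0, "rz": 0}, {"x": 0, "y": 0, "z": 0, "rx": 0, "ry": 0, "rz": 0}, {"x": 0, "y": 0, "z": 0, "rx": 0, "ry": 0, "rz": 0}, {"x": 0, "y": 0, "z": 0, "rx": 0, "ry": 0, "rz": 0}]' --grip 0.5

```text
time_s: 27.6
ee_pos: [584.1, -6.6, 121.7]
ee_rot: [180.0, 0.0, -15.0]
force: [-0.4, 0.5, -0.1]
gripper_width: 44.4
gripper_force: 0.0
```

move_arm --plan '[{"x": 0, "y": 0, "z": -5, "rx": 0, "ry": 0, "rz": 0}, {"x": 0, "y": 0, "z": -20, "rx": 0, "ry": 0, "rz": 0}, {"x": 0, "y": 0, "z": -40, "rx": 0, "ry": 0, "rz": 0}, {"x": 0, "y": 0, "z": -45, "rx": 0, "ry": 0, "rz": 0}, {"x": -35, "y": 0, "z": -35, "rx": 0, "ry": 0, "rz": 0}, {"x": -35, "y": 0, "z": -35, "rx": 0, "ry": 0, "rz": 0}, {"x": -35, "y": 0, "z": -35, "rx": 0, "ry": 0, "rz": 0}, {"x": -20, "y": 0, "z": 0, "rx": 0, "ry": 0, "rz": 0}, {"x": 0, "y": 0, "z": 0, "rx": 0, "ry": 0, "rz": 0}]'

```text
time_s: 28.5
ee_pos: [461.6, 26.3, 339.1]
ee_rot: [-179.9, -0.2, -15.0]
force: [0.8, -0.5, -0.1]
gripper_width: 45.5
gripper_force: 0.0
```

```bash
python3 - <<'E'
from chk import *
W=rep('wrist');o,P=fit(W)
z=P[...,2];x=P[...,0];y=P[...,1]
L=P[(np.hypot(x-584,y+7)<70)&(abs(z-112)<6)];print('lid',len(L),np.median(L[:,2]),L[:,2].std(),cv2.minEnclosingCircle(L[:,:2].astype(np.float32)))
r=(abs(z-40)<4)&(x>500)&(x<560)&(y<53)&(y>-180);Q=P[r];print('front edge by y',[(a,round(float(np.percentile(Q[abs(Q[:,1]-a)<8][:,0],2)),1)) for a in(-140,-100,-60,-20,20,40) if (abs(Q[:,1]-a)<8).sum()>5],'y',Q[:,1].min(),Q[:,1].max())
S=grab_frame('side');b=cv2.resize(S['img'][150:330,190:410],(733,600),interpolation=cv2.INTER_CUBIC);save('end.png',b)
E
```

```text
wrist tray c 586.3 -56.0 size 120 191 yaw -0.5 O [ 640.7 -126.4] n 1595
 peg in tray [5.6 5. ] ram [ 589.2 -104. ] ram in tray [-51.7  22. ]
lid 5233 111.3146826746488 1.6220979921285676 ((584.5115966796875, -5.090317726135254), 50.79376983642578)
front edge by y [(-140, 526.3), (-100, 526.1), (-60, 527.5), (-20, 527.1), (20, 527.2), (40, 527.5)] y -150.96559144282278 51.97654329186567
```

View pics/end.png

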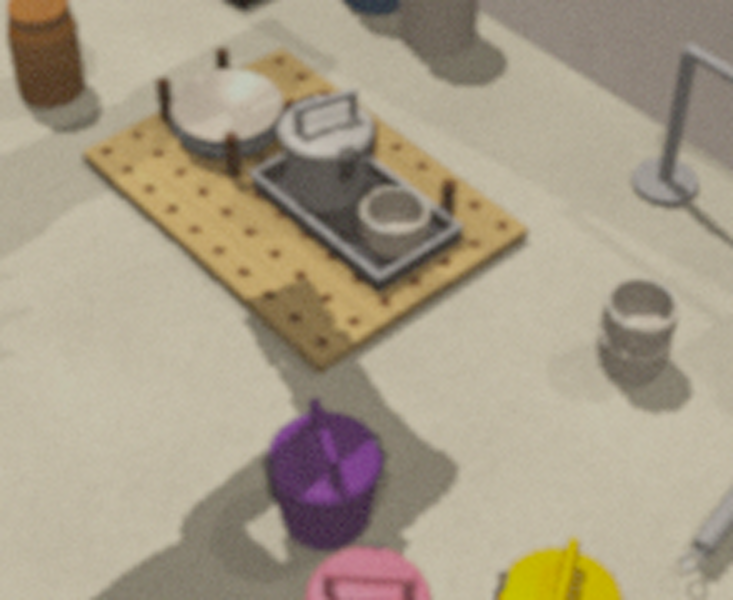

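The picture shows the mould upright in the left half of the tray (325,150), with the ramekin upright at (395,220), the jar and the spare ramekins untouched, and the back edge at the pegs. Last, I check numerically that the back edge still touches both pegs.

```bash
python3 - <<'E'
from fit import *
def ed(W,nm):
    o,P=fit(W);x,y,z=P[...,0],P[...,1],P[...,2];res={}
    def line(m,ys,pc):
        Q=P[m];pts=[(a,np.percentile(Q[abs(Q[:,1]-a)<4][:,0],pc)) for a in ys if (abs(Q[:,1]-a)<4).sum()>8]
        p=np.array(pts);k=np.polyfit(p[:,0],p[:,1],1);r=p[:,1]-np.polyval(k,p[:,0]);g=abs(r)<2;k=np.polyfit(p[g,0],p[g,1],1);return k,g.sum()
    f,n=line((abs(z-40)<4)&(x>515)&(x<545),range(-140,42,6),5)
    b,nb=line((abs(z-18)<4)&(x<470)&(x>400),range(-150,180,6),3)
    g,ng=line((abs(z-40)<4)&(x>620)&(x<639),range(-140,42,6),95)
    print(nm,'front: x@-121',round(np.polyval(f,-121),2),'x@-1',round(np.polyval(f,-1),2),'board yaw',round(np.degrees(-np.arctan(b[0])),2),'board front x@-60',round(np.polyval(b,-60),2),n,nb)
ed(np.load('w3.npy',allow_pickle=True).item(),'seated w3');ed(np.load('w4.npy',allow_pickle=True).item(),'w4');ed(grab_frame('wrist'),'now')
E
```

```text
seated w3 front: x@-121 526.72 x@-1 528.15 board yaw -0.32 board front x@-60 428.34 31 55
w4 front: x@-121 527.08 x@-1 526.76 board yaw -0.15 board front x@-60 428.57 31 55
now front: x@-121 526.62 x@-1 527.53 board yaw -0.15 board front x@-60 428.43 31 55
```

```bash
python3 -c "
from h import *;print(job_done())"
```

```text
the job is handed in; nothing more can be done
None
```

The job is handed in: the tray's back edge rests on both pegs, within about 1 mm by the last measurement. The ramekin is upright and the silver mould was set down upright beside it, at about 29 s of the 58 s; jar and spare ramekins untouched.

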